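# Put the round pastry cutters back in their caddy

## Robot

A 6-joint arm with a two-finger parallel gripper is mounted at the origin on the work surface. World frame = base frame: x ahead of the robot, y to its left, z up, the work surface at z = 0. Lengths are in m, angles in rad, forces in N, time in s.
With the tool pointing down it reaches from about 0.375 to 0.9 m from the base axis. Payload 3.1 kg.
Tool frame: the origin (TCP) lies at the very end of the fingers, on their centre line; the grasp point (between the pads) lies 19 mm behind it; z points along the fingers, y is the direction in which the jaws open and shut (so a half turn about z gives the same grasp; the last joint's range is limited). The gripper opens to 87 mm and grips with 3 to 60 N. Pads are 19 mm wide; open, the fingers measure 117 mm over their backs; the gripper's body (75 mm by 190 mm) begins 51 mm behind the grasp point.
Start: joints at [0.993, 0.527, 1.433, -0, 1.181, -0.178], TCP at [0.243, 0.576, 0.223] pointing down, gripper open.
Joint ranges: [-3.08, 3.08], [-0.75, 2.2], [0.22, 2.44], [-1.43, 4.57], [0, 2.65], [-2.85, 2.85]. Speed limits (rad/s): [2.79, 2.79, 3.14, 3.14, 3.14, 3.14].

## Interface

Orientations are given as a unit quaternion [x, y, z, w].
In Python, from rig import robot gives the robot as it stands. The module is installed in compiled form; this text tells all that it offers.
- The arm moves only by the tool send_rows, never from a script. Its argument "deltas" is a list of rows, each an object of numbers: "tx", "ty", "tz": the shift along the tool's x, y, z in cm; "rx", "ry", "rz": the turn, a rotation vector about the tool's x, y, z in rad. A call has 1 to 5 rows; each row is the pose to reach, as a shift and turn from the pose commanded when the call began, along the tool's axes at that moment; what a row does not reach only later rows make up. A row lasts 1/12 s, in which the tool goes at most 41.7 mm and 7.16 degrees, less where a joint would pass 70% of its speed; a pose out of reach is approached as far as the arm can. A call with a gripper value outside its range is refused whole. "claw" is the finger opening in cm, from 0 to 8.7, set as the call begins (left out, the last holds). The fingers move at their own pace and stop on an object; "squeeze" is the grip in N (left out, the last holds). Time passes only in rows, so rows that repeat a pose let the fingers close. It gives the time, the measured TCP pose, the force and the opening at its end, in the units of the state.
- robot.get_obs(): the state, without advancing time (a new reading comes with each control period).
- robot.camera(name): name is "side" or "top" or "wrist"; returns a dict with "color" (480x640x3 uint8, red, green, blue), "z_map" (480x640 float32, m along the optical axis (not along the pixel's ray), 0 where there is no reading), "intrinsics" (3x3 intrinsics, pixels), "R" (3x3) and "t" (3): a world point X has camera coordinates R X + t; the wrist camera has in their place "tool_from_camera" (4x4, takes a point from camera to tool coordinates, whose origin is the TCP and whose axes are the flange's). Camera axes: x right, y down, z forward; pixel columns grow to the right and rows downward; lengths in m; the calibration is good to about 2 mm. A picture is of the moment at which its call begins: read the wrist's pose just before it.
- robot.hand_in(): hands the job in, once; it reports no verdict.
Trained networks look in the newest picture that a camera, given by its name, has taken for a name from the list of things; names that differ only in an ending like _2 or _b are one class to them, and where a whole thing is asked for, a point or a joint stands for the part that bears it (a point fixed in the world has none). Each returns a list of dicts, best first, with "p" (0 to 1); they miss things now and then, are a little off and sometimes report something else, mostly with a low value. They report only what shows in the picture. A call takes as long as a camera call.
- robot.outline_of(label, camera): "pixels" (480x640 bool, what is visible of it) and "xy" ([column, row] in pixels, amid what is visible of it).
- robot.tip_of(label, camera): "xy" ([column, row] in pixels: a listed point, or the origin of a listed thing).
The state is a dict: "time": time; "q": joint angles; "joint_velocities": joint speeds; "joint_torque": joint torques, N m; "position": TCP position; "tool_rot": TCP orientation; "ft_force": force on the tool from outside, world axes, zero at the start; "moment": the same for the moment, N m; "grip_width": finger opening in m.
Only numpy, scipy, OpenCV 4.12 (cv2) and the standard library are available. Lean on these libraries where they do the work, as an engineer would, in place of code of your own. Each camera call takes 0.05 s, during which the arm holds its last target.

## Task

Put the four round pastry cutters from the cutting board back into the caddy, each standing upright on the caddy floor inside the ring nest of its own size: the smallest cutter in the smallest nest, and so on up to the largest in the largest. The square and the oval cutter belong to another set: leave them standing where they are on the board.

Things in the scene. Friction and masses are not known exactly. Their poses are not given: they have to be found in the camera images.
- cutter_xs_mid (a point): The smallest of four round pastry cutters: a plain upright steel tube open at both ends with a rolled upper rim, outside diameter 28 mm, height 52 mm, wall 2.5 mm, 42 g or so. It stands on the cutting board (14 mm thick). The point is its centre, on the axis, 26 mm above its underside; z along the axis.
- cutter_s_mid (a point): The second smallest of four round pastry cutters: a plain upright steel tube open at both ends with a rolled upper rim, outside diameter 40 mm, height 52 mm, wall 2.5 mm, 52 g or so. It stands on the cutting board (14 mm thick). The point is its centre, on the axis, 26 mm above its underside; z along the axis.
- cutter_m_mid (a point): The second largest of four round pastry cutters: a plain upright steel tube open at both ends with a rolled upper rim, outside diameter 52 mm, height 52 mm, wall 2.5 mm, 62 g or so. It stands on the cutting board (14 mm thick). The point is its centre, on the axis, 26 mm above its underside; z along the axis.
- cutter_l_mid (a point): The largest of four round pastry cutters: a plain upright steel tube open at both ends with a rolled upper rim, outside diameter 64 mm, height 52 mm, wall 2.5 mm, 71 g or so. It stands on the cutting board (14 mm thick). The point is its centre, on the axis, 26 mm above its underside; z along the axis.
- nest_xs: The smallest of four black ring nests, for the cutter of the same rank in size: inside diameter 44 mm, outside 50 mm, 6 mm high, fixed on the caddy floor. Origin: ring centre at its underside (caddy floor, 3 mm above the bench); z up. The caddy is a fixed grey tray 244 mm square, rim 20 mm above the bench; nests in two rows of two, 97 mm apart, in any arrangement.
- nest_s: The second smallest of four black ring nests, for the cutter of the same rank in size: inside diameter 56 mm, outside 62 mm, 6 mm high, fixed on the caddy floor. Origin: ring centre at its underside (caddy floor, 3 mm above the bench); z up. The caddy is a fixed grey tray 244 mm square, rim 20 mm above the bench; nests in two rows of two, 97 mm apart, in any arrangement.
- nest_m: The second largest of four black ring nests, for the cutter of the same rank in size: inside diameter 68 mm, outside 74 mm, 6 mm high, fixed on the caddy floor. Origin: ring centre at its underside (caddy floor, 3 mm above the bench); z up. The caddy is a fixed grey tray 244 mm square, rim 20 mm above the bench; nests in two rows of two, 97 mm apart, in any arrangement.
- nest_l: The largest of four black ring nests, for the cutter of the same rank in size: inside diameter 80 mm, outside 86 mm, 6 mm high, fixed on the caddy floor. Origin: ring centre at its underside (caddy floor, 3 mm above the bench); z up. The caddy is a fixed grey tray 244 mm square, rim 20 mm above the bench; nests in two rows of two, 97 mm apart, in any arrangement.
- cutter_square_mid (a point): Look-alike: square steel cutter, 46 mm wide, 52 mm high, wall 2.5 mm, open at both ends, standing on the cutting board. The point is its centre, 26 mm above its underside; x and y run along its sides.
- cutter_oval_mid (a point): Look-alike: oval steel cutter, 70 mm long (its x) by 34 mm wide (its y), 52 mm high, wall 2.5 mm, open at both ends, standing on the cutting board. The point is its centre, 26 mm above its underside.

How it is judged:
At the end, for the whole second after the job is handed in: Each round cutter stands upright (within 0.1 rad) on the caddy floor (its centre 22 to 30 mm above it), its axis within 10 mm of the centre of the nest of its own size, at rest; the square and oval cutters stand upright, at rest, within 25 mm of where they started (horizontal distance between cutter_xs_mid and nest_xs below 0.01 m and z of cutter_xs_mid in the frame of nest_xs between 0.022 and 0.03 m and angle between each of cutter_xs_mid, cutter_s_mid, cutter_m_mid, cutter_l_mid, cutter_square_mid, cutter_oval_mid's own z axis and vertical below 0.1 rad and linear speed of each of cutter_xs, cutter_s, cutter_m, cutter_l, cutter_square, cutter_oval below 0.02 m/s and horizontal distance between cutter_s_mid and nest_s below 0.01 m and z of cutter_s_mid in the frame of nest_s between 0.022 and 0.03 m and horizontal distance between cutter_m_mid and nest_m below 0.01 m and z of cutter_m_mid in the frame of nest_m between 0.022 and 0.03 m and horizontal distance between cutter_l_mid and nest_l below 0.01 m and z of cutter_l_mid in the frame of nest_l between 0.022 and 0.03 m and distance of each of cutter_square_mid, cutter_oval_mid from where it was at the start of the episode below 0.025 m); the robot touches nothing.
It fails at once if the square cutter is moved more than 25 mm from its place or tipped (distance of cutter_square_mid from where it was at the start of the episode above 0.025 m or angle between cutter_square_mid's own z axis and vertical above 0.35 rad).
It fails at once if the oval cutter is moved more than 25 mm from its place or tipped (distance of cutter_oval_mid from where it was at the start of the episode above 0.025 m or angle between cutter_oval_mid's own z axis and vertical above 0.35 rad).
It also fails if it takes over 96 s, if anything falls off the work surface, if the arm or the gripper's body presses on something with over 40 N, if the wrist force passes 120 N, or if a joint passes its speed limit or range.

## Working session

There is one attempt and no reset: what is moved stays moved. The work goes in short steps, Python scripts to look and compute and a tool call to move; the robot and the scene stay as the last step left them, time stands still between calls to the robot, and variables do not carry over. Pictures are saved under pics/ and viewed, and the job is handed in when it is done.

Besides the shell and the picture viewer there is one more tool, called after "Call:" in YAML: its name, and indented under it one key for each argument. send_rows: Moves the arm, as the interface text tells. Its arguments: {"type":"object","properties":{"deltas":{"type":"array","items":{"type":"object","properties":{"tx":{"type":"number"},"ty":{"type":"number"},"tz":{"type":"number"},"rx":{"type":"number"},"ry":{"type":"number"},"rz":{"type":"number"}}}},"claw":{"type":"number"},"squeeze":{"type":"number"}},"required":["deltas"]}

```bash
mkdir -p pics
cat > h.py <<'E'
from rig import robot
import numpy as np, cv2
from scipy.spatial.transform import Rotation as Ro
def world(c,T=None):
    z=c['z_map'];K=c['intrinsics'];v,u=np.mgrid[:480,:640]
    P=np.stack([(u-K[0,2])/K[0,0]*z,(v-K[1,2])/K[1,1]*z,z],-1)
    if T is not None: return P@T[:3,:3].T+T[:3,3]
    return (P-c['t'])@np.asarray(c['R'])
def save(c,n): cv2.imwrite('pics/'+n,cv2.cvtColor(c['color'],cv2.COLOR_RGB2BGR))
N=['cutter_xs','cutter_s','cutter_m','cutter_l']
E
python3 - <<'E'
from h import *
o=robot.get_obs();print(o['time'],o['position'],o['tool_rot'],o['grip_width'])
for n in('top','side'):
    c=robot.camera(n);save(c,n+'0.png');print(n,c['R'],c['t'],c['intrinsics'])
    np.savez(n+'0.npz',**c)
    for l in ['cutter_xs_mid','cutter_s_mid','cutter_m_mid','cutter_l_mid','nest_xs','nest_s','nest_m','nest_l','cutter_square_mid','cutter_oval_mid']:
        print(l,[(np.round(d['xy'],1),round(d['p'],2)) for d in robot.tip_of(l,n)][:3])
E
```

```text
0.0 [0.24282077 0.57510577 0.22157827] [ 1.98562560e-01  9.80087620e-01 -1.00178511e-03 -4.04645606e-04] 0.08698970292460982
top [[ 0.00558408 -0.99997551  0.00421852]
 [-0.98027519 -0.0063074  -0.19753676]
 [ 0.19755853 -0.00303225 -0.9802864 ]] [0.01292818 0.55141232 1.10311317] [[535.7955953    0.         311.63109567]
 [  0.         535.7955953  228.71306935]
 [  0.           0.           1.        ]]
cutter_xs_mid [(array([448.5, 280.4]), 0.49)]
cutter_s_mid [(array([399.5, 275. ]), 0.66), (array([255. , 215.2]), 0.33)]
cutter_m_mid [(array([456.2, 222.5]), 0.9), (array([399.4, 270.8]), 0.17)]
cutter_l_mid [(array([356.8, 272.1]), 0.57)]
nest_xs [(array([212. , 256.8]), 0.55)]
nest_s [(array([254.1, 255.1]), 0.66), (array([258.8, 213. ]), 0.63), (array([214.1, 214.1]), 0.62)]
nest_m [(array([254.1, 255.1]), 0.66), (array([258.8, 213. ]), 0.63), (array([214.1, 214.1]), 0.62)]
nest_l [(array([254.1, 255.1]), 0.66), (array([258.8, 213. ]), 0.63), (array([214.1, 214.1]), 0.62)]
cutter_square_mid [(array([405.3, 221.7]), 0.6)]
cutter_oval_mid [(array([360.8, 214.4]), 0.54), (array([215.2, 216.5]), 0.31)]
side [[-0.99516378 -0.09758314 -0.01125052]
 [-0.05641905  0.66157731 -0.74775153]
 [ 0.08041103 -0.7435005  -0.66388332]] [0.54129296 0.05387421 0.91824475] [[559.01471272   0.         308.01186264]
 [  0.         559.01471272 240.38960663]
 [  0.           0.           1.        ]]
cutter_xs_mid [(array([370.3, 152.3]), 0.82)]
cutter_s_mid [(array([362. , 176.8]), 0.65)]
cutter_m_mid [(array([309.2, 140.7]), 0.57)]
cutter_l_mid [(array([354.7, 205.9]), 0.97)]
nest_xs [(array([327.3, 370.4]), 0.84)]
nest_s [(array([330.6, 314.6]), 0.55)]
nest_m [(array([330.6, 314.6]), 0.55)]
nest_l [(array([330.6, 314.6]), 0.55)]
cutter_square_mid [(array([300. , 170.9]), 0.63)]
cutter_oval_mid [(array([284.1, 202.7]), 0.86)]
```

```bash
ls pics
```

```text
side0.png
top0.png
```

View pics/top0.png

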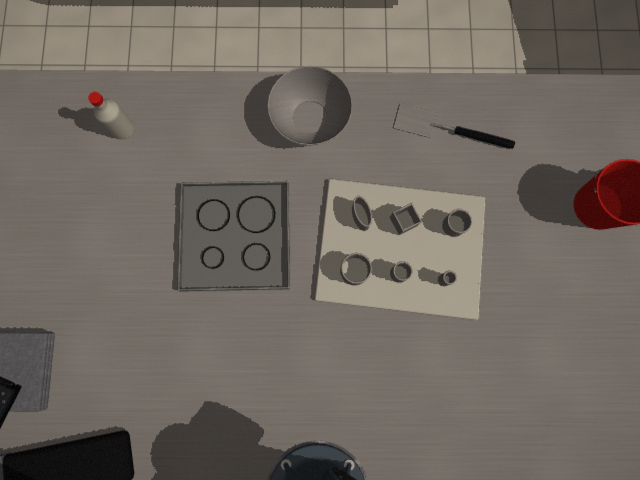

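View pics/side0.png

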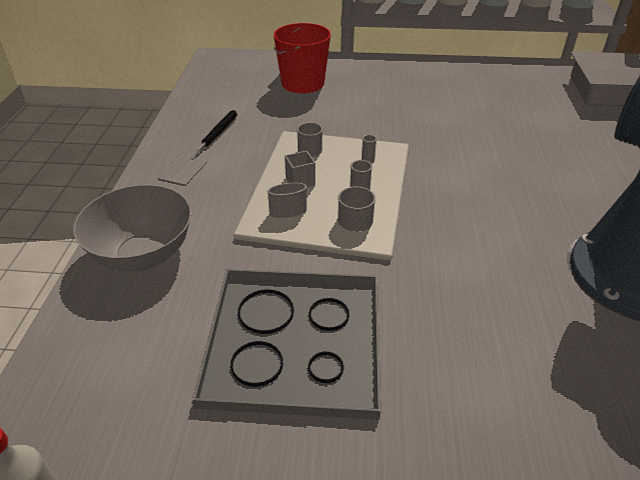

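```bash
cat > m.py <<'E'
from h import *
from scipy.optimize import least_squares
c=dict(np.load('top0.npz'));s=dict(np.load('side0.npz'))
W=world(c);WS=world(s)
def near(W,u,v,z):
    K=c['intrinsics'];R=c['R'];C=-R.T@c['t'];d=R.T@np.linalg.inv(K)@[u,v,1];return C+d*(z-C[2])/d[2]
def fit(P,r=None):
    f=lambda q:np.hypot(P[:,0]-q[0],P[:,1]-q[1])-(q[2] if r is None else r)
    return least_squares(f,[*P.mean(0)[:2],.03][:3 if r is None else 2],loss='soft_l1',f_scale=.002).x
print('board z',np.median(W[295:300,340:460,2]),'caddy',np.median(W[232:238,230:238,2]),'side',np.median(WS[335:340,285:300,2]))
for n,u,v,r in [('xs',447,277,14),('s',402,270,20),('m',458,221,26),('l',355,267,32),('sq',405,218,27),('ov',361,212,30)]:
    g=near(W,u,v,.05)
    for nm,X in(('top',W),('side',WS)):
        m=(np.hypot(X[...,0]-g[0],X[...,1]-g[1])<r*1e-3+.014)&(X[...,2]>.055)&(X[...,2]<.08)
        P=X[m]
        if len(P)<5: print(n,nm,'few',len(P));continue
        # outermost rim points
        h=cv2.minEnclosingCircle((P[:,:2]*1000).astype(np.float32))
        print(n,nm,len(P),'z',P[:,2].max().round(4),np.median(P[:,2]).round(4),'fit',fit(P).round(4),'enc',np.round(h[0],1),round(h[1],1))
g=c['color'].max(-1)
for n,u,v,r in [('xs',212,257,23.5),('s',256,256,29.5),('m',213,215,35.5),('l',256,214,41.5)]:
    q=near(W,u,v,.009)
    for nm,X,cc in(('top',W,c),('side',WS,s)):
        m=(np.hypot(X[...,0]-q[0],X[...,1]-q[1])<.047)&(cc['color'].max(-1)<35)&(X[...,2]<.02)
        P=X[m];print('nest',n,nm,len(P),P[:,2].mean().round(4),'fit',fit(P).round(4), 'exp',r)
q=Ro.from_quat(robot.get_obs()['tool_rot']).as_matrix();print(q.round(4))
E
python3 m.py
```

```text
board z 0.013161470639619938 caddy 0.0027942385547039513 side 0.003996523619870673
xs top 79 z 0.069 0.0643 fit [ 0.4473 -0.274   0.013 ] enc [ 447.5 -274.6] 15.0
xs side 152 z 0.0703 0.063 fit [ 0.4473 -0.2753  0.0127] enc [ 446.  -275.3] 16.3
s top 116 z 0.0698 0.0639 fit [ 0.4605 -0.1753  0.0189] enc [ 460.9 -175.9] 20.8
s side 259 z 0.0698 0.0623 fit [ 0.4605 -0.1766  0.0187] enc [ 461.3 -178.1] 22.9
m top 169 z 0.0708 0.0643 fit [ 0.5694 -0.3006  0.0247] enc [ 569.4 -301.2] 26.9
m side 302 z 0.0703 0.0623 fit [ 0.5693 -0.3021  0.0247] enc [ 567.7 -303. ] 29.0
l top 175 z 0.0706 0.0647 fit [ 0.466  -0.0775  0.0307] enc [466.3 -77.8] 32.8
l side 477 z 0.0709 0.0624 fit [ 0.4659 -0.0785  0.0306] enc [466.4 -78.4] 33.6
sq top 166 z 0.0715 0.0643 fit [ 0.5775 -0.1882  0.0247] enc [ 577.2 -188.4] 32.0
sq side 363 z 0.0705 0.0627 fit [ 0.5774 -0.1896  0.0248] enc [ 577.6 -189.5] 32.4
ov top 154 z 0.071 0.0647 fit [ 0.5894 -0.091   0.0238] enc [590.1 -93.6] 34.6
ov side 470 z 0.0702 0.0624 fit [ 0.5894 -0.0938  0.0218] enc [589.5 -94.2] 35.1
nest xs top 64 0.0085 fit [0.495  0.2365 0.0231] exp 23.5
nest xs side 252 0.0082 fit [0.4962 0.2357 0.0232] exp 23.5
nest s top 71 0.0084 fit [0.4973 0.1398 0.0291] exp 29.5
nest s side 263 0.0081 fit [0.4984 0.1388 0.0292] exp 29.5
nest m top 111 0.0082 fit [0.5913 0.239  0.0352] exp 35.5
nest m side 393 0.0084 fit [0.5928 0.238  0.0353] exp 35.5
nest l top 108 0.0081 fit [0.5941 0.1423 0.0411] exp 41.5
nest l side 382 0.0084 fit [0.5952 0.1411 0.0412] exp 41.5
[[-0.9211  0.3892 -0.    ]
 [ 0.3892  0.9211  0.    ]
 [ 0.      0.     -1.    ]]
```

Call:
send_rows:
  deltas:
    - {"tx": -2.3,"ty": -2.57,"tz": 0.4}
    - {"tx": -4.6,"ty": -5.14,"tz": 0.8}
    - {"tx": -6.9,"ty": -7.71,"tz": 1.2}
    - {"tx": -9.2,"ty": -10.28,"tz": 1.6}
    - {"tx": -11.5,"ty": -12.86,"tz": 2.0}
  claw: 7.8
  squeeze: 15

```text
schema error: expected keys tx, ty, tz, rx, ry, rz
```

Call:
send_rows:
  deltas:
    - {"tx": -2.3,"ty": -2.57,"tz": 0.4}
    - {"tx": -4.6,"ty": -5.14,"tz": 0.8}
    - {"tx": -6.9,"ty": -7.71,"tz": 1.2}
    - {"tx": -9.2,"ty": -10.28,"tz": 1.6}
    - {"tx": -11.5,"ty": -12.86,"tz": 2.0}

```text
schema error: expected keys tx, ty, tz, rx, ry, rz
```

Call:
send_rows:
  deltas:
    - {"tx": -2.3,"ty": -2.57,"tz": 0.4}
    - {"tx": -4.6,"ty": -5.14,"tz": 0.8}
    - {"tx": -6.9,"ty": -7.71,"tz": 1.2}
    - {"tx": -9.2,"ty": -10.28,"tz": 1.6}
    - {"tx": -11.5,"ty": -12.86,"tz": 2.0}

```text
schema error: expected keys tx, ty, tz, rx, ry, rz
```

Call:
send_rows:
  deltas:
    - {"tx": -2.3,"ty": -2.57,"tz": 0.4}
    - {"tx": -4.6,"ty": -5.14,"tz": 0.8}
    - {"tx": -6.9,"ty": -7.71,"tz": 1.2}
    - {"tx": -9.2,"ty": -10.28,"tz": 1.6}
    - {"tx": -11.48,"ty": -12.86,"tz": 2.0}

```text
schema error: expected keys tx, ty, tz, rx, ry, rz
```

```bash
cat > d.py <<'E'
import sys
from h import *
o=robot.get_obs();p=o['position'];R=Ro.from_quat(o['tool_rot']).as_matrix()
C=dict(xs=(.4473,-.2746),s=(.4605,-.176),m=(.5694,-.3013),l=(.466,-.078))
Nn=dict(xs=(.4955,.236),s=(.498,.139),m=(.592,.2385),l=(.5945,.1415))
print(o['time'],p.round(4),'w',round(o['grip_width'],4),'F',np.round(o['ft_force'],1),'q',np.round(o['q'],2))
for a in sys.argv[1:]:
    k,n,z=a.split(',');t=np.array([*(C if k=='c' else Nn)[n],float(z)])
    print(a,'delta cm',(R.T@(t-p)*100).round(2), 'rotvec',(Ro.from_matrix(R).inv()*Ro.from_quat([.19856,.98009,0,0])).as_rotvec().round(4))
E
python3 d.py c,l,.03 n,l,.02
```

```text
1.1 [0.2432 0.5757 0.2226] w 0.0871 F [-0.1 -0.2  0.9] q [ 0.99  0.53  1.43  0.    1.18 -0.18]
c,l,.03 delta cm [-45.97 -51.55  19.25] rotvec [ 0. -0. -0.]
n,l,.02 delta cm [-49.26 -26.33  20.25] rotvec [ 0. -0. -0.]
```

Call:
send_rows:
  deltas:
    - {"tx": -2.3,"ty": -2.57,"tz": 0.4,"rx": 0,"ry": 0,"rz": 0}
    - {"tx": -4.6,"ty": -5.14,"tz": 0.8,"rx": 0,"ry": 0,"rz": 0}
    - {"tx": -6.9,"ty": -7.71,"tz": 1.2,"rx": 0,"ry": 0,"rz": 0}
    - {"tx": -9.2,"ty": -10.28,"tz": 1.6,"rx": 0,"ry": 0,"rz": 0}
    - {"tx": -11.5,"ty": -12.86,"tz": 2.0,"rx": 0,"ry": 0,"rz": 0}
  claw: 7.8
  squeeze: 15

```text
time: 1.52
position: [0.2994, 0.4112, 0.2026]
tool_rot: [0.198, 0.98, 0.0, 0.0]
ft_force: [0.4, -0.5, -0.1]
grip_width: 0.0785
```

Call:
send_rows:
  deltas:
    - {"tx": -2.3,"ty": -2.57,"tz": 0.4,"rx": 0,"ry": 0,"rz": 0}
    - {"tx": -4.6,"ty": -5.14,"tz": 0.8,"rx": 0,"ry": 0,"rz": 0}
    - {"tx": -6.9,"ty": -7.71,"tz": 1.2,"rx": 0,"ry": 0,"rz": 0}
    - {"tx": -9.2,"ty": -10.28,"tz": 1.6,"rx": 0,"ry": 0,"rz": 0}
    - {"tx": -11.5,"ty": -12.86,"tz": 2.0,"rx": 0,"ry": 0,"rz": 0}

```text
time: 1.93
position: [0.3555, 0.2479, 0.1827]
tool_rot: [0.198, 0.98, 0.0, 0.0]
ft_force: [0.9, 0.9, 0.1]
grip_width: 0.0781
```

Call:
send_rows:
  deltas:
    - {"tx": -2.3,"ty": -2.57,"tz": 0.4,"rx": 0,"ry": 0,"rz": 0}
    - {"tx": -4.6,"ty": -5.14,"tz": 0.8,"rx": 0,"ry": 0,"rz": 0}
    - {"tx": -6.9,"ty": -7.71,"tz": 1.2,"rx": 0,"ry": 0,"rz": 0}
    - {"tx": -9.2,"ty": -10.28,"tz": 1.6,"rx": 0,"ry": 0,"rz": 0}
    - {"tx": -11.5,"ty": -12.86,"tz": 2.0,"rx": 0,"ry": 0,"rz": 0}

```text
time: 2.35
position: [0.4115, 0.0844, 0.1627]
tool_rot: [0.199, 0.98, 0.0, 0.001]
ft_force: [0.2, 0.8, 0.5]
grip_width: 0.0778
```

Call:
send_rows:
  deltas:
    - {"tx": -2.3,"ty": -2.57,"tz": 0.4,"rx": 0,"ry": 0,"rz": 0}
    - {"tx": -4.6,"ty": -5.14,"tz": 0.8,"rx": 0,"ry": 0,"rz": 0}
    - {"tx": -6.9,"ty": -7.71,"tz": 1.2,"rx": 0,"ry": 0,"rz": 0}
    - {"tx": -9.2,"ty": -10.28,"tz": 1.6,"rx": 0,"ry": 0,"rz": 0}
    - {"tx": -11.48,"ty": -12.86,"tz": 2.0,"rx": 0,"ry": 0,"rz": 0}

```text
time: 2.77
position: [0.4672, -0.0791, 0.1426]
tool_rot: [0.199, 0.98, -0.0, 0.0]
ft_force: [1.8, 0.7, -0.3]
grip_width: 0.078
```

```bash
python3 d.py c,l,.03 n,l,.02
```

```text
2.7667 [ 0.4672 -0.0791  0.1426] w 0.078 F [ 1.8  0.7 -0.3] q [-0.4   0.45  1.89  0.    0.8  -1.57]
c,l,.03 delta cm [ 0.16  0.05 11.26] rotvec [ 0.0001  0.0008 -0.0006]
n,l,.02 delta cm [-3.12 25.27 12.26] rotvec [ 0.0001  0.0008 -0.0006]
```

Call:
send_rows:
  deltas:
    - {"tx": 0.1,"ty": 0.05,"tz": 3,"rx": 0,"ry": 0,"rz": 0}
    - {"tx": 0.1,"ty": 0.05,"tz": 5.5,"rx": 0,"ry": 0,"rz": 0}
    - {"tx": 0.1,"ty": 0.05,"tz": 8,"rx": 0,"ry": 0,"rz": 0}
    - {"tx": 0.1,"ty": 0.05,"tz": 10,"rx": 0,"ry": 0,"rz": 0}
    - {"tx": 0.1,"ty": 0.05,"tz": 11.2,"rx": 0,"ry": 0,"rz": 0}

```text
time: 3.18
position: [0.4652, -0.0763, 0.0287]
tool_rot: [0.199, 0.98, 0.0, -0.001]
ft_force: [-0.9, -0.5, -0.3]
grip_width: 0.0782
```

Call:
send_rows:
  deltas:
    - {"tx": 0,"ty": 0,"tz": 0,"rx": 0,"ry": 0,"rz": 0}
    - {"tx": 0,"ty": 0,"tz": 0,"rx": 0,"ry": 0,"rz": 0}
    - {"tx": 0,"ty": 0,"tz": 0,"rx": 0,"ry": 0,"rz": 0}
    - {"tx": 0,"ty": 0,"tz": 0,"rx": 0,"ry": 0,"rz": 0}
    - {"tx": 0,"ty": 0,"tz": 0,"rx": 0,"ry": 0,"rz": 0}
  claw: 5.5
  squeeze: 15

```text
time: 3.6
position: [0.4665, -0.0764, 0.0315]
tool_rot: [0.198, 0.98, -0.0, 0.001]
ft_force: [0.6, -0.2, -0.3]
grip_width: 0.0649
```

```bash
python3 d.py c,l,.03 n,l,.02; python3 -c "
from h import *
c=robot.camera('side');save(c,'side1.png')"
```

```text
3.6 [ 0.4665 -0.0764  0.0315] w 0.0649 F [ 0.6 -0.2 -0.3] q [-0.4   0.67  1.96  0.    0.51 -1.57]
c,l,.03 delta cm [-0.01 -0.16  0.15] rotvec [0.     0.0022 0.0001]
n,l,.02 delta cm [-3.31 25.06  1.16] rotvec [0.     0.0022 0.0001]
```

View pics/side1.png

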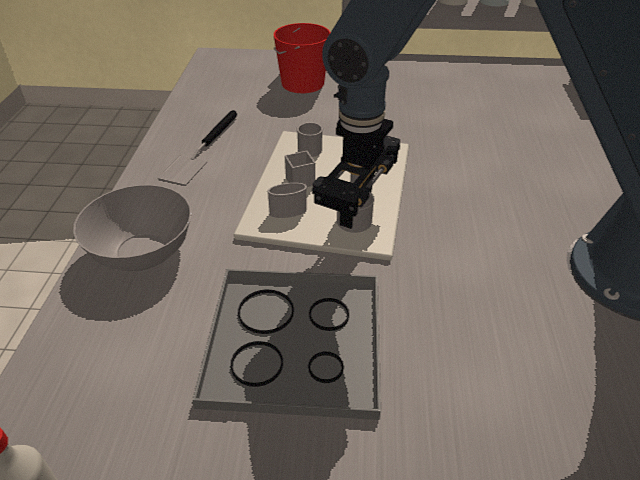

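Call:
send_rows:
  deltas:
    - {"tx": 0,"ty": 0,"tz": -0.8,"rx": 0,"ry": 0,"rz": 0}
    - {"tx": 0,"ty": 0,"tz": -2.5,"rx": 0,"ry": 0,"rz": 0}
    - {"tx": 0,"ty": 0,"tz": -5,"rx": 0,"ry": 0,"rz": 0}
    - {"tx": 0,"ty": 0,"tz": -8,"rx": 0,"ry": 0,"rz": 0}
    - {"tx": 0,"ty": 0,"tz": -10,"rx": 0,"ry": 0,"rz": 0}

```text
time: 4.07
position: [0.4662, -0.0763, 0.1333]
tool_rot: [0.198, 0.98, -0.0, 0.001]
ft_force: [0.2, -1.1, -1.5]
grip_width: 0.0649
```

Call:
send_rows:
  deltas:
    - {"tx": -0.3,"ty": 2,"tz": 0,"rx": 0,"ry": 0,"rz": 0}
    - {"tx": -0.6,"ty": 5,"tz": 0,"rx": 0,"ry": 0,"rz": 0}
    - {"tx": -1.1,"ty": 8,"tz": 0,"rx": 0,"ry": 0,"rz": 0}
    - {"tx": -1.5,"ty": 11,"tz": 0,"rx": 0,"ry": 0,"rz": 0}
    - {"tx": -1.9,"ty": 14,"tz": 0,"rx": 0,"ry": 0,"rz": 0}

```text
time: 4.48
position: [0.5383, 0.0465, 0.1317]
tool_rot: [0.199, 0.98, 0.0, 0.001]
ft_force: [1.0, 0.2, -1.2]
grip_width: 0.0646
```

Call:
send_rows:
  deltas:
    - {"tx": -0.4,"ty": 3,"tz": 0,"rx": 0,"ry": 0,"rz": 0}
    - {"tx": -0.8,"ty": 6,"tz": 0,"rx": 0,"ry": 0,"rz": 0}
    - {"tx": -1.1,"ty": 8.5,"tz": 0,"rx": 0,"ry": 0,"rz": 0}
    - {"tx": -1.4,"ty": 10.3,"tz": 0,"rx": 0,"ry": 0,"rz": 0}
    - {"tx": -1.4,"ty": 11.15,"tz": 0,"rx": 0,"ry": 0,"rz": 0}

```text
time: 4.9
position: [0.5955, 0.1449, 0.1316]
tool_rot: [0.198, 0.98, 0.001, 0.001]
ft_force: [0.7, -1.1, -0.2]
grip_width: 0.0643
```

```bash
python3 d.py n,l,.02; python3 -c "
from h import *
c=robot.camera('side');save(c,'side2.png')"; python3 d.py n,l,.02
```

```text
4.9 [0.5955 0.1449 0.1316] w 0.0643 F [ 0.7 -1.1 -0.2] q [ 0.06  0.62  1.55  0.    0.97 -1.12]
n,l,.02 delta cm [-1.000e-02 -3.700e-01  1.116e+01] rotvec [0.0017 0.0023 0.0021]
4.95 [0.5953 0.1452 0.1314] w 0.0648 F [ 1.1  1.3 -0.5] q [ 0.06  0.62  1.55  0.    0.97 -1.12]
n,l,.02 delta cm [-0.05 -0.39 11.14] rotvec [0.002  0.0019 0.0022]
```

View pics/side2.png

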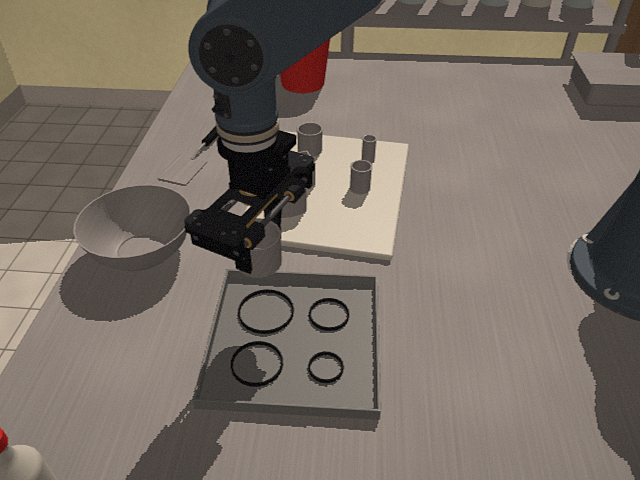

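Call:
send_rows:
  deltas:
    - {"tx": -0.03,"ty": -0.38,"tz": 2.5,"rx": 0,"ry": 0,"rz": 0}
    - {"tx": -0.03,"ty": -0.38,"tz": 5.5,"rx": 0,"ry": 0,"rz": 0}
    - {"tx": -0.03,"ty": -0.38,"tz": 8.5,"rx": 0,"ry": 0,"rz": 0}
    - {"tx": -0.03,"ty": -0.38,"tz": 10.2,"rx": 0,"ry": 0,"rz": 0}
    - {"tx": -0.03,"ty": -0.38,"tz": 10.6,"rx": 0,"ry": 0,"rz": 0}

```text
time: 5.37
position: [0.5893, 0.1377, 0.0216]
tool_rot: [0.199, 0.98, -0.001, -0.004]
ft_force: [-0.2, -0.2, -0.4]
grip_width: 0.0649
```

Call:
send_rows:
  deltas:
    - {"tx": 0,"ty": 0,"tz": 0.2,"rx": 0,"ry": 0,"rz": 0}
    - {"tx": 0,"ty": 0,"tz": 0.4,"rx": 0,"ry": 0,"rz": 0}
    - {"tx": 0,"ty": 0,"tz": 0.4,"rx": 0,"ry": 0,"rz": 0}

```text
time: 5.62
position: [0.5937, 0.1386, 0.0218]
tool_rot: [0.199, 0.98, 0.0, 0.001]
ft_force: [0.4, -0.7, -1.0]
grip_width: 0.0648
```

```bash
python3 d.py n,l,.02
```

```text
5.6167 [0.5937 0.1386 0.0218] w 0.0648 F [ 0.4 -0.7 -1. ] q [ 0.05  0.78  1.61 -0.    0.75 -1.12]
n,l,.02 delta cm [0.04 0.29 0.18] rotvec [ 0.0009  0.0019 -0.0004]
```

Call:
send_rows:
  deltas:
    - {"tx": 0.03,"ty": 0.28,"tz": 0.1,"rx": 0,"ry": 0,"rz": 0}
    - {"tx": 0.03,"ty": 0.28,"tz": 0.1,"rx": 0,"ry": 0,"rz": 0}
    - {"tx": 0.03,"ty": 0.28,"tz": 0.1,"rx": 0,"ry": 0,"rz": 0}
    - {"tx": 0.03,"ty": 0.28,"tz": 0.1,"rx": 0,"ry": 0,"rz": 0}

```text
time: 5.95
position: [0.5941, 0.1418, 0.0202]
tool_rot: [0.198, 0.98, 0.0, 0.001]
ft_force: [0.5, -1.1, -1.3]
grip_width: 0.0648
```

```bash
python3 d.py n,l,.02
```

```text
5.95 [0.5941 0.1418 0.0202] w 0.0648 F [ 0.5 -1.1 -1.3] q [ 0.05  0.79  1.6  -0.    0.75 -1.12]
n,l,.02 delta cm [-0.05 -0.01  0.02] rotvec [0.0004 0.001  0.0003]
```

Call:
send_rows:
  deltas:
    - {"tx": 0,"ty": 0,"tz": 0,"rx": 0,"ry": 0,"rz": 0}
    - {"tx": 0,"ty": 0,"tz": 0,"rx": 0,"ry": 0,"rz": 0}
    - {"tx": 0,"ty": 0,"tz": 0,"rx": 0,"ry": 0,"rz": 0}
    - {"tx": 0,"ty": 0,"tz": 0,"rx": 0,"ry": 0,"rz": 0}
  claw: 7.8

```text
time: 6.28
position: [0.5937, 0.1416, 0.0196]
tool_rot: [0.199, 0.98, -0.0, 0.0]
ft_force: [-0.9, 0.5, -0.4]
grip_width: 0.0766
```

Call:
send_rows:
  deltas:
    - {"tx": 0,"ty": 0,"tz": -0.8,"rx": 0,"ry": 0,"rz": 0}
    - {"tx": 0,"ty": 0,"tz": -2.5,"rx": 0,"ry": 0,"rz": 0}
    - {"tx": 0,"ty": 0,"tz": -5,"rx": 0,"ry": 0,"rz": 0}
    - {"tx": 0,"ty": 0,"tz": -8,"rx": 0,"ry": 0,"rz": 0}
    - {"tx": 0,"ty": 0,"tz": -11,"rx": 0,"ry": 0,"rz": 0}

```text
time: 6.7
position: [0.5931, 0.1416, 0.1307]
tool_rot: [0.199, 0.98, -0.0, -0.001]
ft_force: [0.5, 0.7, 0.2]
grip_width: 0.0774
```

```bash
python3 d.py c,s,.13; python3 -c "
from h import *
c=robot.camera('side');save(c,'side3.png')"
```

```text
6.7 [0.5931 0.1416 0.1307] w 0.0774 F [0.5 0.7 0.2] q [ 0.05  0.62  1.55 -0.    0.97 -1.12]
c,s,.13 delta cm [ -0.14 -34.42   0.09] rotvec [-0.0006 -0.0013 -0.0001]
```

View pics/side3.png

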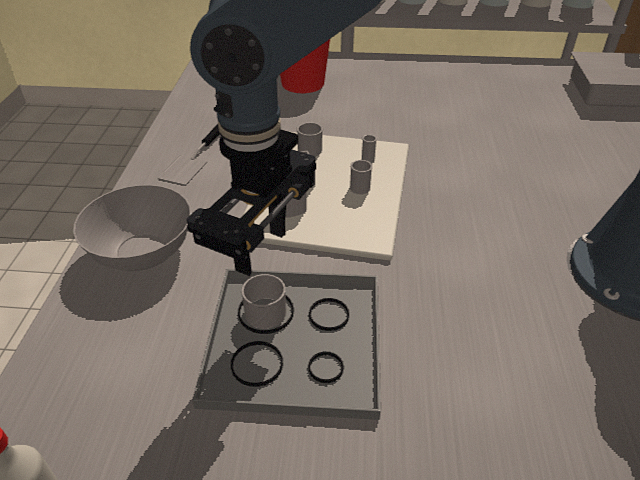

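Call:
send_rows:
  deltas:
    - {"tx": 0,"ty": -2.5,"tz": 0,"rx": 0,"ry": 0,"rz": 0}
    - {"tx": 0,"ty": -6,"tz": 0,"rx": 0,"ry": 0,"rz": 0}
    - {"tx": 0,"ty": -9.5,"tz": 0,"rx": 0,"ry": 0,"rz": 0}
    - {"tx": 0,"ty": -13,"tz": 0,"rx": 0,"ry": 0,"rz": 0}
    - {"tx": 0,"ty": -16.5,"tz": 0,"rx": 0,"ry": 0,"rz": 0}
  claw: 5.4

```text
time: 7.17
position: [0.5288, -0.0115, 0.1301]
tool_rot: [0.198, 0.98, -0.0, 0.0]
ft_force: [-0.2, -0.2, 0.5]
grip_width: 0.0567
```

Call:
send_rows:
  deltas:
    - {"tx": 0,"ty": -3.5,"tz": 0,"rx": 0,"ry": 0,"rz": 0}
    - {"tx": 0,"ty": -7,"tz": 0,"rx": 0,"ry": 0,"rz": 0}
    - {"tx": 0,"ty": -10.5,"tz": 0,"rx": 0,"ry": 0,"rz": 0}
    - {"tx": 0,"ty": -13.5,"tz": 0,"rx": 0,"ry": 0,"rz": 0}
    - {"tx": 0,"ty": -16,"tz": 0,"rx": 0,"ry": 0,"rz": 0}

```text
time: 7.58
position: [0.4664, -0.1598, 0.1301]
tool_rot: [0.199, 0.98, -0.0, 0.0]
ft_force: [0.6, 0.3, -0.7]
grip_width: 0.0542
```

Call:
send_rows:
  deltas:
    - {"tx": -0.1,"ty": -1.2,"tz": 0,"rx": 0,"ry": 0,"rz": 0}
    - {"tx": -0.1,"ty": -1.9,"tz": 0,"rx": 0,"ry": 0,"rz": 0}
    - {"tx": -0.1,"ty": -1.9,"tz": 0,"rx": 0,"ry": 0,"rz": 0}
    - {"tx": -0.1,"ty": -1.9,"tz": 0,"rx": 0,"ry": 0,"rz": 0}
    - {"tx": -0.1,"ty": -1.9,"tz": 0,"rx": 0,"ry": 0,"rz": 0}

```text
time: 8.0
position: [0.461, -0.1744, 0.1296]
tool_rot: [0.198, 0.98, 0.0, -0.0]
ft_force: [1.0, -0.7, 0.1]
grip_width: 0.0535
```

```bash
python3 d.py c,s,.031
```

```text
8.0 [ 0.461  -0.1744  0.1296] w 0.0535 F [ 1.  -0.7  0.1] q [-0.59  0.5   1.85  0.    0.8  -1.76]
c,s,.031 delta cm [-0.02 -0.17  9.86] rotvec [ 0.0004 -0.0003  0.0013]
```

Call:
send_rows:
  deltas:
    - {"tx": 0,"ty": -0.1,"tz": 2.5,"rx": 0,"ry": 0,"rz": 0}
    - {"tx": 0,"ty": -0.1,"tz": 5.5,"rx": 0,"ry": 0,"rz": 0}
    - {"tx": 0,"ty": -0.1,"tz": 8,"rx": 0,"ry": 0,"rz": 0}
    - {"tx": 0,"ty": -0.1,"tz": 9.4,"rx": 0,"ry": 0,"rz": 0}
    - {"tx": 0,"ty": -0.1,"tz": 9.9,"rx": 0,"ry": 0,"rz": 0}

```text
time: 8.42
position: [0.4595, -0.1744, 0.0284]
tool_rot: [0.198, 0.98, 0.001, -0.002]
ft_force: [0.6, -0.7, 0.4]
grip_width: 0.0542
```

Call:
send_rows:
  deltas:
    - {"tx": 0,"ty": 0,"tz": 0,"rx": 0,"ry": 0,"rz": 0}
    - {"tx": 0,"ty": 0,"tz": 0,"rx": 0,"ry": 0,"rz": 0}
    - {"tx": 0,"ty": 0,"tz": 0,"rx": 0,"ry": 0,"rz": 0}
    - {"tx": 0,"ty": 0,"tz": 0,"rx": 0,"ry": 0,"rz": 0}
    - {"tx": 0,"ty": 0,"tz": 0,"rx": 0,"ry": 0,"rz": 0}
  claw: 3.0

```text
time: 8.83
position: [0.461, -0.1768, 0.0315]
tool_rot: [0.199, 0.98, -0.0, 0.001]
ft_force: [0.3, 0.3, 0.0]
grip_width: 0.0397
```

```bash
python3 d.py c,s,.031 n,s,.02
```

```text
8.8333 [ 0.461  -0.1768  0.0315] w 0.0397 F [0.3 0.3 0. ] q [-0.59  0.68  1.9   0.    0.55 -1.76]
c,s,.031 delta cm [0.07 0.06 0.05] rotvec [-0.0004  0.002   0.0001]
n,s,.02 delta cm [ 8.88 30.53  1.12] rotvec [-0.0004  0.002   0.0001]
```

Call:
send_rows:
  deltas:
    - {"tx": 0,"ty": 0,"tz": -0.8,"rx": 0,"ry": 0,"rz": 0}
    - {"tx": 0,"ty": 0,"tz": -2.5,"rx": 0,"ry": 0,"rz": 0}
    - {"tx": 0,"ty": 0,"tz": -5,"rx": 0,"ry": 0,"rz": 0}
    - {"tx": 0,"ty": 0,"tz": -8,"rx": 0,"ry": 0,"rz": 0}
    - {"tx": 0,"ty": 0,"tz": -10,"rx": 0,"ry": 0,"rz": 0}

```text
time: 9.25
position: [0.4608, -0.1769, 0.1334]
tool_rot: [0.199, 0.98, -0.0, 0.001]
ft_force: [1.0, -0.2, 0.1]
grip_width: 0.0393
```

Call:
send_rows:
  deltas:
    - {"tx": 0.7,"ty": 2.4,"tz": 0,"rx": 0,"ry": 0,"rz": 0}
    - {"tx": 1.6,"ty": 5.6,"tz": 0,"rx": 0,"ry": 0,"rz": 0}
    - {"tx": 2.6,"ty": 8.9,"tz": 0,"rx": 0,"ry": 0,"rz": 0}
    - {"tx": 3.55,"ty": 12.2,"tz": 0,"rx": 0,"ry": 0,"rz": 0}
    - {"tx": 4.5,"ty": 15.5,"tz": 0,"rx": 0,"ry": 0,"rz": 0}

```text
time: 9.67
position: [0.4791, -0.015, 0.1316]
tool_rot: [0.199, 0.98, -0.0, 0.001]
ft_force: [0.5, 0.1, -0.3]
grip_width: 0.0396
```

Call:
send_rows:
  deltas:
    - {"tx": 0.95,"ty": 3.3,"tz": 0,"rx": 0,"ry": 0,"rz": 0}
    - {"tx": 1.9,"ty": 6.6,"tz": 0,"rx": 0,"ry": 0,"rz": 0}
    - {"tx": 2.9,"ty": 10,"tz": 0,"rx": 0,"ry": 0,"rz": 0}
    - {"tx": 3.75,"ty": 13,"tz": 0,"rx": 0,"ry": 0,"rz": 0}
    - {"tx": 4.35,"ty": 15,"tz": 0,"rx": 0,"ry": 0,"rz": 0}

```text
time: 10.08
position: [0.4975, 0.1416, 0.1316]
tool_rot: [0.198, 0.98, 0.0, 0.001]
ft_force: [0.4, 0.5, 0.2]
grip_width: 0.0393
```

Call:
send_rows:
  deltas:
    - {"tx": 0,"ty": 0,"tz": 0,"rx": 0,"ry": 0,"rz": 0}
    - {"tx": 0,"ty": 0,"tz": 0,"rx": 0,"ry": 0,"rz": 0}
    - {"tx": 0,"ty": 0,"tz": 0,"rx": 0,"ry": 0,"rz": 0}
    - {"tx": 0,"ty": 0,"tz": 0,"rx": 0,"ry": 0,"rz": 0}

```text
time: 10.42
position: [0.4974, 0.1378, 0.1308]
tool_rot: [0.199, 0.98, -0.0, -0.0]
ft_force: [-0.0, -0.2, -1.6]
grip_width: 0.0395
```

```bash
python3 d.py n,s,.02
```

```text
10.4167 [0.4974 0.1378 0.1308] w 0.0395 F [-0.  -0.2 -1.6] q [ 0.05  0.52  1.79 -0.    0.83 -1.12]
n,s,.02 delta cm [-1.000e-02  1.400e-01  1.108e+01] rotvec [-0.0003  0.     -0.0013]
```

Good; lower, settle, then release and rise.

Call:
send_rows:
  deltas:
    - {"tx": 0,"ty": 0.1,"tz": 2.5,"rx": 0,"ry": 0,"rz": 0}
    - {"tx": 0,"ty": 0.1,"tz": 5.5,"rx": 0,"ry": 0,"rz": 0}
    - {"tx": 0,"ty": 0.1,"tz": 8.5,"rx": 0,"ry": 0,"rz": 0}
    - {"tx": 0,"ty": 0.1,"tz": 10.2,"rx": 0,"ry": 0,"rz": 0}
    - {"tx": 0,"ty": 0.1,"tz": 10.6,"rx": 0,"ry": 0,"rz": 0}

```text
time: 10.83
position: [0.496, 0.1382, 0.0219]
tool_rot: [0.2, 0.98, -0.001, -0.003]
ft_force: [-0.0, -0.2, -0.3]
grip_width: 0.0395
```

Call:
send_rows:
  deltas:
    - {"tx": 0,"ty": 0,"tz": 0.2,"rx": 0,"ry": 0,"rz": 0}
    - {"tx": 0,"ty": 0,"tz": 0.4,"rx": 0,"ry": 0,"rz": 0}
    - {"tx": 0,"ty": 0,"tz": 0.4,"rx": 0,"ry": 0,"rz": 0}
    - {"tx": 0,"ty": 0,"tz": 0.4,"rx": 0,"ry": 0,"rz": 0}

```text
time: 11.17
position: [0.4988, 0.1396, 0.0217]
tool_rot: [0.199, 0.98, 0.0, 0.001]
ft_force: [0.5, 0.5, -0.2]
grip_width: 0.0394
```

```bash
python3 d.py n,s,.02
```

```text
11.1667 [0.4988 0.1396 0.0217] w 0.0394 F [ 0.5  0.5 -0.2] q [ 0.06  0.72  1.85 -0.    0.58 -1.11]
n,s,.02 delta cm [ 0.05 -0.09  0.17] rotvec [ 0.001   0.0021 -0.0004]
```

Call:
send_rows:
  deltas:
    - {"tx": 0,"ty": 0,"tz": 0.1,"rx": 0,"ry": 0,"rz": 0}
    - {"tx": 0,"ty": 0,"tz": 0.1,"rx": 0,"ry": 0,"rz": 0}

```text
time: 11.33
position: [0.4987, 0.1398, 0.0204]
tool_rot: [0.198, 0.98, 0.0, 0.001]
ft_force: [0.0, -0.2, 2.1]
grip_width: 0.0391
```

Call:
send_rows:
  deltas:
    - {"tx": 0,"ty": 0,"tz": 0,"rx": 0,"ry": 0,"rz": 0}
    - {"tx": 0,"ty": 0,"tz": 0,"rx": 0,"ry": 0,"rz": 0}
    - {"tx": 0,"ty": 0,"tz": 0,"rx": 0,"ry": 0,"rz": 0}
    - {"tx": 0,"ty": 0,"tz": 0,"rx": 0,"ry": 0,"rz": 0}
  claw: 5.4

```text
time: 11.67
position: [0.4979, 0.1399, 0.0196]
tool_rot: [0.199, 0.98, -0.0, -0.0]
ft_force: [-0.5, 0.8, 0.4]
grip_width: 0.0525
```

Call:
send_rows:
  deltas:
    - {"tx": 0,"ty": 0,"tz": -0.8,"rx": 0,"ry": 0,"rz": 0}
    - {"tx": 0,"ty": 0,"tz": -2.5,"rx": 0,"ry": 0,"rz": 0}
    - {"tx": 0,"ty": 0,"tz": -5,"rx": 0,"ry": 0,"rz": 0}
    - {"tx": 0,"ty": 0,"tz": -8,"rx": 0,"ry": 0,"rz": 0}
    - {"tx": 0,"ty": 0,"tz": -11,"rx": 0,"ry": 0,"rz": 0}

```text
time: 12.08
position: [0.4972, 0.1397, 0.1307]
tool_rot: [0.199, 0.98, -0.0, -0.001]
ft_force: [0.8, 0.3, 0.2]
grip_width: 0.0539
```

```bash
python3 d.py c,m,.13 c,xs,.13; python3 -c "
from h import *
c=robot.camera('side');save(c,'side4.png')"
```

```text
12.0833 [0.4972 0.1397 0.1307] w 0.0539 F [0.8 0.3 0.2] q [ 0.06  0.52  1.79 -0.    0.83 -1.11]
c,m,.13 delta cm [-23.82 -37.81   0.06] rotvec [-0.0008 -0.0015 -0.    ]
c,xs,.13 delta cm [-11.53 -40.11   0.08] rotvec [-0.0008 -0.0015 -0.    ]
```

View pics/side4.png

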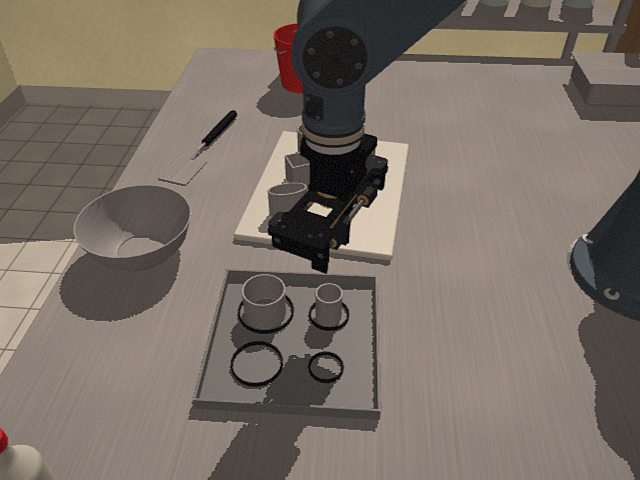

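Call:
send_rows:
  deltas:
    - {"tx": -1.2,"ty": -1.9,"tz": 0,"rx": 0,"ry": 0,"rz": 0}
    - {"tx": -3,"ty": -4.75,"tz": 0,"rx": 0,"ry": 0,"rz": 0}
    - {"tx": -4.85,"ty": -7.7,"tz": 0,"rx": 0,"ry": 0,"rz": 0}
    - {"tx": -6.7,"ty": -10.6,"tz": 0,"rx": 0,"ry": 0,"rz": 0}
    - {"tx": -8.6,"ty": -13.6,"tz": 0,"rx": 0,"ry": 0,"rz": 0}
  claw: 6.7

```text
time: 12.55
position: [0.5241, -0.0201, 0.13]
tool_rot: [0.198, 0.98, 0.0, 0.0]
ft_force: [-0.1, 0.9, -0.1]
grip_width: 0.0668
```

Call:
send_rows:
  deltas:
    - {"tx": -1.84,"ty": -2.92,"tz": 0,"rx": 0,"ry": 0,"rz": 0}
    - {"tx": -3.68,"ty": -5.84,"tz": 0,"rx": 0,"ry": 0,"rz": 0}
    - {"tx": -5.52,"ty": -8.76,"tz": 0,"rx": 0,"ry": 0,"rz": 0}
    - {"tx": -7.36,"ty": -11.68,"tz": 0,"rx": 0,"ry": 0,"rz": 0}
    - {"tx": -9.2,"ty": -14.6,"tz": 0,"rx": 0,"ry": 0,"rz": 0}

```text
time: 12.97
position: [0.552, -0.1909, 0.1299]
tool_rot: [0.199, 0.98, 0.0, -0.0]
ft_force: [0.2, 0.2, 0.7]
grip_width: 0.067
```

Call:
send_rows:
  deltas:
    - {"tx": -1.8,"ty": -2.9,"tz": 0,"rx": 0,"ry": 0,"rz": 0}
    - {"tx": -3.5,"ty": -5.6,"tz": 0,"rx": 0,"ry": 0,"rz": 0}
    - {"tx": -5,"ty": -8,"tz": 0,"rx": 0,"ry": 0,"rz": 0}
    - {"tx": -5.8,"ty": -9.2,"tz": 0,"rx": 0,"ry": 0,"rz": 0}
    - {"tx": -6,"ty": -9.55,"tz": 0,"rx": 0,"ry": 0,"rz": 0}

```text
time: 13.38
position: [0.5706, -0.3034, 0.1297]
tool_rot: [0.2, 0.98, -0.001, 0.001]
ft_force: [0.1, -0.8, -0.2]
grip_width: 0.067
```

Call:
send_rows:
  deltas:
    - {"tx": 0,"ty": 0,"tz": 0,"rx": 0,"ry": 0,"rz": 0}
    - {"tx": 0,"ty": 0,"tz": 0,"rx": 0,"ry": 0,"rz": 0}
    - {"tx": 0,"ty": 0,"tz": 0,"rx": 0,"ry": 0,"rz": 0}
    - {"tx": 0,"ty": 0,"tz": 0,"rx": 0,"ry": 0,"rz": 0}

```text
time: 13.72
position: [0.57, -0.2985, 0.1295]
tool_rot: [0.198, 0.98, 0.0, -0.001]
ft_force: [0.7, 0.6, 0.8]
grip_width: 0.0671
```

```bash
python3 d.py c,m,.031
```

```text
13.7167 [ 0.57   -0.2985  0.1295] w 0.0671 F [0.7 0.6 0.8] q [-0.66  0.66  1.46  0.    1.02 -1.83]
c,m,.031 delta cm [-0.07 -0.29  9.85] rotvec [ 0.0006 -0.0013  0.0018]
```

Call:
send_rows:
  deltas:
    - {"tx": 0,"ty": -0.1,"tz": 2.5,"rx": 0,"ry": 0,"rz": 0}
    - {"tx": 0,"ty": -0.1,"tz": 4,"rx": 0,"ry": 0,"rz": 0}
    - {"tx": 0,"ty": -0.1,"tz": 4,"rx": 0,"ry": 0,"rz": 0}
    - {"tx": 0,"ty": -0.1,"tz": 4,"rx": 0,"ry": 0,"rz": 0}

```text
time: 14.05
position: [0.5694, -0.3, 0.0889]
tool_rot: [0.198, 0.98, 0.001, -0.001]
ft_force: [0.3, -0.5, -0.8]
grip_width: 0.067
```

```bash
python3 d.py c,m,.031
```

```text
14.05 [ 0.5694 -0.3     0.0889] w 0.067 F [ 0.3 -0.5 -0.8] q [-0.66  0.72  1.49  0.    0.94 -1.83]
c,m,.031 delta cm [-0.07 -0.12  5.79] rotvec [ 0.0007 -0.0025  0.0012]
```

Call:
send_rows:
  deltas:
    - {"tx": -0.03,"ty": -0.1,"tz": 2,"rx": 0,"ry": 0,"rz": 0}
    - {"tx": -0.03,"ty": -0.1,"tz": 4.2,"rx": 0,"ry": 0,"rz": 0}
    - {"tx": -0.03,"ty": -0.1,"tz": 5.4,"rx": 0,"ry": 0,"rz": 0}
    - {"tx": -0.03,"ty": -0.1,"tz": 5.8,"rx": 0,"ry": 0,"rz": 0}
    - {"tx": -0.03,"ty": -0.1,"tz": 5.8,"rx": 0,"ry": 0,"rz": 0}

```text
time: 14.47
position: [0.5695, -0.3021, 0.0311]
tool_rot: [0.198, 0.98, 0.0, -0.001]
ft_force: [0.1, -0.1, 0.4]
grip_width: 0.0668
```

Call:
send_rows:
  deltas:
    - {"tx": 0,"ty": 0,"tz": 0,"rx": 0,"ry": 0,"rz": 0}
    - {"tx": 0,"ty": 0,"tz": 0,"rx": 0,"ry": 0,"rz": 0}
    - {"tx": 0,"ty": 0,"tz": 0,"rx": 0,"ry": 0,"rz": 0}
    - {"tx": 0,"ty": 0,"tz": 0,"rx": 0,"ry": 0,"rz": 0}
    - {"tx": 0,"ty": 0,"tz": 0,"rx": 0,"ry": 0,"rz": 0}
  claw: 4.2

```text
time: 14.88
position: [0.5705, -0.3031, 0.0328]
tool_rot: [0.199, 0.98, -0.001, 0.001]
ft_force: [-0.0, 0.6, 4.3]
grip_width: 0.0509
```

```bash
python3 d.py c,m,.031 n,m,.02
```

```text
14.8833 [ 0.5705 -0.3031  0.0328] w 0.0509 F [-0.   0.6  4.3] q [-0.66  0.8   1.51 -0.    0.84 -1.83]
c,m,.031 delta cm [0.17 0.13 0.18] rotvec [-0.0006  0.0022 -0.0001]
n,m,.02 delta cm [19.1  50.73  1.2 ] rotvec [-0.0006  0.0022 -0.0001]
```

Call:
send_rows:
  deltas:
    - {"tx": 0,"ty": 0,"tz": -0.8,"rx": 0,"ry": 0,"rz": 0}
    - {"tx": 0,"ty": 0,"tz": -2.5,"rx": 0,"ry": 0,"rz": 0}
    - {"tx": 0,"ty": 0,"tz": -5,"rx": 0,"ry": 0,"rz": 0}
    - {"tx": 0,"ty": 0,"tz": -8,"rx": 0,"ry": 0,"rz": 0}
    - {"tx": 0,"ty": 0,"tz": -10,"rx": 0,"ry": 0,"rz": 0}

```text
time: 15.3
position: [0.5702, -0.3029, 0.1342]
tool_rot: [0.199, 0.98, -0.0, 0.001]
ft_force: [0.2, -0.6, -0.8]
grip_width: 0.0513
```

Call:
send_rows:
  deltas:
    - {"tx": 0.6,"ty": 1.6,"tz": 0,"rx": 0,"ry": 0,"rz": 0}
    - {"tx": 1.6,"ty": 4.3,"tz": 0,"rx": 0,"ry": 0,"rz": 0}
    - {"tx": 2.7,"ty": 7.25,"tz": 0,"rx": 0,"ry": 0,"rz": 0}
    - {"tx": 3.85,"ty": 10.3,"tz": 0,"rx": 0,"ry": 0,"rz": 0}
    - {"tx": 5,"ty": 13.35,"tz": 0,"rx": 0,"ry": 0,"rz": 0}

```text
time: 15.72
position: [0.5743, -0.1575, 0.1307]
tool_rot: [0.199, 0.98, 0.001, -0.001]
ft_force: [0.2, 0.7, -0.7]
grip_width: 0.0511
```

Call:
send_rows:
  deltas:
    - {"tx": 1.12,"ty": 3,"tz": 0,"rx": 0,"ry": 0,"rz": 0}
    - {"tx": 2.24,"ty": 6,"tz": 0,"rx": 0,"ry": 0,"rz": 0}
    - {"tx": 3.36,"ty": 9,"tz": 0,"rx": 0,"ry": 0,"rz": 0}
    - {"tx": 4.48,"ty": 12,"tz": 0,"rx": 0,"ry": 0,"rz": 0}
    - {"tx": 5.6,"ty": 15,"tz": 0,"rx": 0,"ry": 0,"rz": 0}

```text
time: 16.13
position: [0.5808, 0.0025, 0.1306]
tool_rot: [0.199, 0.98, 0.0, -0.001]
ft_force: [0.4, 0.5, -1.5]
grip_width: 0.0511
```

Call:
send_rows:
  deltas:
    - {"tx": 1.12,"ty": 3,"tz": 0,"rx": 0,"ry": 0,"rz": 0}
    - {"tx": 2.24,"ty": 6,"tz": 0,"rx": 0,"ry": 0,"rz": 0}
    - {"tx": 3.36,"ty": 9,"tz": 0,"rx": 0,"ry": 0,"rz": 0}
    - {"tx": 4.48,"ty": 12,"tz": 0,"rx": 0,"ry": 0,"rz": 0}
    - {"tx": 5.6,"ty": 15,"tz": 0,"rx": 0,"ry": 0,"rz": 0}

```text
time: 16.55
position: [0.5873, 0.1622, 0.1306]
tool_rot: [0.198, 0.98, -0.0, -0.001]
ft_force: [0.5, -0.2, -0.3]
grip_width: 0.0512
```

Call:
send_rows:
  deltas:
    - {"tx": 1,"ty": 2.7,"tz": 0,"rx": 0,"ry": 0,"rz": 0}
    - {"tx": 1.8,"ty": 4.8,"tz": 0,"rx": 0,"ry": 0,"rz": 0}
    - {"tx": 2.35,"ty": 6.3,"tz": 0,"rx": 0,"ry": 0,"rz": 0}
    - {"tx": 2.65,"ty": 7.05,"tz": 0,"rx": 0,"ry": 0,"rz": 0}
    - {"tx": 2.75,"ty": 7.3,"tz": 0,"rx": 0,"ry": 0,"rz": 0}

```text
time: 16.97
position: [0.5907, 0.2396, 0.1306]
tool_rot: [0.197, 0.98, -0.0, -0.001]
ft_force: [0.6, 0.3, -1.6]
grip_width: 0.0511
```

Call:
send_rows:
  deltas:
    - {"tx": 0,"ty": 0,"tz": 0,"rx": 0,"ry": 0,"rz": 0}
    - {"tx": 0,"ty": 0,"tz": 0,"rx": 0,"ry": 0,"rz": 0}
    - {"tx": 0,"ty": 0,"tz": 0,"rx": 0,"ry": 0,"rz": 0}
    - {"tx": 0,"ty": 0,"tz": 0,"rx": 0,"ry": 0,"rz": 0}
    - {"tx": 0,"ty": 0,"tz": 0,"rx": 0,"ry": 0,"rz": 0}

```text
time: 17.38
position: [0.5925, 0.2368, 0.1316]
tool_rot: [0.199, 0.98, -0.0, -0.0]
ft_force: [-0.1, -0.5, -0.0]
grip_width: 0.0514
```

```bash
python3 d.py n,m,.02; python3 -c "
from h import *
c=robot.camera('side');save(c,'side5.png')"
```

```text
17.3833 [0.5925 0.2368 0.1316] w 0.0514 F [-0.1 -0.5 -0. ] q [ 0.21  0.65  1.48 -0.    1.01 -0.96]
n,m,.02 delta cm [ 0.11  0.14 11.16] rotvec [-0.0001 -0.     -0.0014]
```

View pics/side5.png

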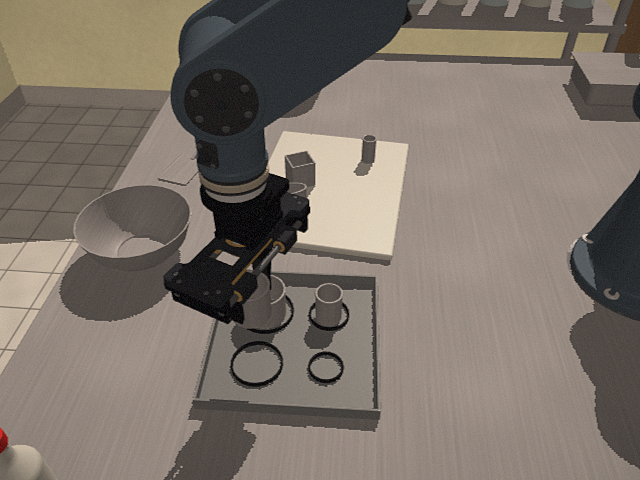

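Call:
send_rows:
  deltas:
    - {"tx": 0.05,"ty": 0.1,"tz": 2.5,"rx": 0,"ry": 0,"rz": 0}
    - {"tx": 0.05,"ty": 0.1,"tz": 5.5,"rx": 0,"ry": 0,"rz": 0}
    - {"tx": 0.05,"ty": 0.1,"tz": 8.2,"rx": 0,"ry": 0,"rz": 0}
    - {"tx": 0.05,"ty": 0.1,"tz": 9.8,"rx": 0,"ry": 0,"rz": 0}
    - {"tx": 0.05,"ty": 0.1,"tz": 10.2,"rx": 0,"ry": 0,"rz": 0}

```text
time: 17.85
position: [0.5899, 0.2379, 0.0262]
tool_rot: [0.199, 0.98, -0.001, -0.003]
ft_force: [-0.2, -1.2, -0.9]
grip_width: 0.051
```

Call:
send_rows:
  deltas:
    - {"tx": 0,"ty": 0,"tz": 0.3,"rx": 0,"ry": 0,"rz": 0}
    - {"tx": 0,"ty": 0,"tz": 0.6,"rx": 0,"ry": 0,"rz": 0}
    - {"tx": 0,"ty": 0,"tz": 0.6,"rx": 0,"ry": 0,"rz": 0}
    - {"tx": 0,"ty": 0,"tz": 0.6,"rx": 0,"ry": 0,"rz": 0}
    - {"tx": 0,"ty": 0,"tz": 0.6,"rx": 0,"ry": 0,"rz": 0}

```text
time: 18.27
position: [0.5931, 0.2391, 0.0248]
tool_rot: [0.199, 0.98, 0.0, 0.001]
ft_force: [-0.2, -0.1, -0.5]
grip_width: 0.0512
```

```bash
python3 d.py n,m,.02
```

```text
18.2667 [0.5931 0.2391 0.0248] w 0.0512 F [-0.2 -0.1 -0.5] q [ 0.21  0.8   1.53 -0.    0.81 -0.96]
n,m,.02 delta cm [ 0.08 -0.1   0.48] rotvec [ 0.0013  0.0019 -0.    ]
```

Call:
send_rows:
  deltas:
    - {"tx": 0.04,"ty": -0.05,"tz": 0.15,"rx": 0,"ry": 0,"rz": 0}
    - {"tx": 0.04,"ty": -0.05,"tz": 0.3,"rx": 0,"ry": 0,"rz": 0}
    - {"tx": 0.04,"ty": -0.05,"tz": 0.4,"rx": 0,"ry": 0,"rz": 0}
    - {"tx": 0.04,"ty": -0.05,"tz": 0.4,"rx": 0,"ry": 0,"rz": 0}
    - {"tx": 0.04,"ty": -0.05,"tz": 0.4,"rx": 0,"ry": 0,"rz": 0}

```text
time: 18.68
position: [0.5922, 0.2387, 0.0217]
tool_rot: [0.198, 0.98, 0.0, 0.001]
ft_force: [-2.4, -0.7, 9.2]
grip_width: 0.051
```

```bash
python3 d.py n,m,.02
```

```text
18.6833 [0.5922 0.2387 0.0217] w 0.051 F [-2.4 -0.7  9.2] q [ 0.21  0.81  1.53 -0.    0.8  -0.96]
n,m,.02 delta cm [ 0.01 -0.03  0.17] rotvec [0.0007 0.0014 0.0003]
```

Seated (9 N contact). Release and go for xs.

Call:
send_rows:
  deltas:
    - {"tx": 0,"ty": 0,"tz": -0.1,"rx": 0,"ry": 0,"rz": 0}
    - {"tx": 0,"ty": 0,"tz": -0.1,"rx": 0,"ry": 0,"rz": 0}
    - {"tx": 0,"ty": 0,"tz": -0.1,"rx": 0,"ry": 0,"rz": 0}
    - {"tx": 0,"ty": 0,"tz": -0.1,"rx": 0,"ry": 0,"rz": 0}
    - {"tx": 0,"ty": 0,"tz": -0.1,"rx": 0,"ry": 0,"rz": 0}
  claw: 6.6

```text
time: 19.1
position: [0.5915, 0.2386, 0.0202]
tool_rot: [0.199, 0.98, -0.0, -0.0]
ft_force: [-0.5, -0.4, 0.5]
grip_width: 0.065
```

Call:
send_rows:
  deltas:
    - {"tx": 0,"ty": 0,"tz": -0.8,"rx": 0,"ry": 0,"rz": 0}
    - {"tx": 0,"ty": 0,"tz": -2.5,"rx": 0,"ry": 0,"rz": 0}
    - {"tx": 0,"ty": 0,"tz": -5,"rx": 0,"ry": 0,"rz": 0}
    - {"tx": 0,"ty": 0,"tz": -8,"rx": 0,"ry": 0,"rz": 0}
    - {"tx": 0,"ty": 0,"tz": -10.7,"rx": 0,"ry": 0,"rz": 0}

```text
time: 19.52
position: [0.5915, 0.2385, 0.1289]
tool_rot: [0.199, 0.98, -0.0, -0.0]
ft_force: [0.6, -0.6, -0.3]
grip_width: 0.0659
```

Call:
send_rows:
  deltas:
    - {"tx": 0,"ty": 0,"tz": 0,"rx": 0,"ry": 0,"rz": 0}
    - {"tx": 0,"ty": 0,"tz": 0,"rx": 0,"ry": 0,"rz": 0}
    - {"tx": 0,"ty": 0,"tz": 0,"rx": 0,"ry": 0,"rz": 0}
  claw: 4.4

```text
time: 19.77
position: [0.5911, 0.2385, 0.1274]
tool_rot: [0.199, 0.98, -0.0, -0.0]
ft_force: [0.4, 0.1, 0.3]
grip_width: 0.0531
```

```bash
python3 d.py c,xs,.13
```

```text
19.7667 [0.5911 0.2385 0.1274] w 0.0531 F [0.4 0.1 0.3] q [ 0.21  0.66  1.48  0.    1.   -0.96]
c,xs,.13 delta cm [ -6.72 -52.86  -0.24] rotvec [-0.0004 -0.0006 -0.    ]
```

Call:
send_rows:
  deltas:
    - {"tx": -0.2,"ty": -1.7,"tz": 0,"rx": 0,"ry": 0,"rz": 0}
    - {"tx": -0.6,"ty": -4.7,"tz": 0,"rx": 0,"ry": 0,"rz": 0}
    - {"tx": -1,"ty": -7.8,"tz": 0,"rx": 0,"ry": 0,"rz": 0}
    - {"tx": -1.4,"ty": -11,"tz": 0,"rx": 0,"ry": 0,"rz": 0}
    - {"tx": -1.8,"ty": -14.2,"tz": 0,"rx": 0,"ry": 0,"rz": 0}
  claw: 4.4

```text
time: 20.18
position: [0.551, 0.0998, 0.1258]
tool_rot: [0.198, 0.98, -0.0, -0.002]
ft_force: [0.9, 0.1, -1.2]
grip_width: 0.0443
```

Call:
send_rows:
  deltas:
    - {"tx": -0.42,"ty": -3.3,"tz": 0,"rx": 0,"ry": 0,"rz": 0}
    - {"tx": -0.84,"ty": -6.6,"tz": 0,"rx": 0,"ry": 0,"rz": 0}
    - {"tx": -1.26,"ty": -9.9,"tz": 0,"rx": 0,"ry": 0,"rz": 0}
    - {"tx": -1.68,"ty": -13.2,"tz": 0,"rx": 0,"ry": 0,"rz": 0}
    - {"tx": -2.1,"ty": -16.5,"tz": 0,"rx": 0,"ry": 0,"rz": 0}

```text
time: 20.6
position: [0.5062, -0.0604, 0.1261]
tool_rot: [0.198, 0.98, 0.0, -0.002]
ft_force: [0.1, 0.5, -0.7]
grip_width: 0.0436
```

Call:
send_rows:
  deltas:
    - {"tx": -0.42,"ty": -3.3,"tz": 0,"rx": 0,"ry": 0,"rz": 0}
    - {"tx": -0.84,"ty": -6.6,"tz": 0,"rx": 0,"ry": 0,"rz": 0}
    - {"tx": -1.26,"ty": -9.9,"tz": 0,"rx": 0,"ry": 0,"rz": 0}
    - {"tx": -1.68,"ty": -13.2,"tz": 0,"rx": 0,"ry": 0,"rz": 0}
    - {"tx": -2.1,"ty": -16.5,"tz": 0,"rx": 0,"ry": 0,"rz": 0}

```text
time: 21.02
position: [0.4615, -0.2203, 0.1261]
tool_rot: [0.199, 0.98, 0.001, -0.002]
ft_force: [1.3, 0.1, -0.3]
grip_width: 0.044
```

Call:
send_rows:
  deltas:
    - {"tx": -0.3,"ty": -2.6,"tz": 0,"rx": 0,"ry": 0,"rz": 0}
    - {"tx": -0.5,"ty": -4.4,"tz": 0,"rx": 0,"ry": 0,"rz": 0}
    - {"tx": -0.7,"ty": -5.3,"tz": 0,"rx": 0,"ry": 0,"rz": 0}
    - {"tx": -0.7,"ty": -5.65,"tz": 0,"rx": 0,"ry": 0,"rz": 0}
    - {"tx": -0.7,"ty": -5.65,"tz": 0,"rx": 0,"ry": 0,"rz": 0}

```text
time: 21.43
position: [0.4471, -0.274, 0.1267]
tool_rot: [0.199, 0.98, 0.001, -0.001]
ft_force: [1.1, 0.7, 0.3]
grip_width: 0.0435
```

Call:
send_rows:
  deltas:
    - {"tx": 0,"ty": 0,"tz": 0,"rx": 0,"ry": 0,"rz": 0}
    - {"tx": 0,"ty": 0,"tz": 0,"rx": 0,"ry": 0,"rz": 0}
    - {"tx": 0,"ty": 0,"tz": 0,"rx": 0,"ry": 0,"rz": 0}
    - {"tx": 0,"ty": 0,"tz": 0,"rx": 0,"ry": 0,"rz": 0}
    - {"tx": 0,"ty": 0,"tz": 0,"rx": 0,"ry": 0,"rz": 0}

```text
time: 21.85
position: [0.4479, -0.2736, 0.1277]
tool_rot: [0.198, 0.98, 0.0, -0.0]
ft_force: [0.5, -0.2, 0.7]
grip_width: 0.0439
```

```bash
python3 d.py c,xs,.031
```

```text
21.85 [ 0.4479 -0.2736  0.1277] w 0.0439 F [ 0.5 -0.2  0.7] q [-0.76  0.53  1.77  0.    0.84 -1.93]
c,xs,.031 delta cm [ 0.02 -0.12  9.67] rotvec [ 0.     -0.      0.0011]
```

Call:
send_rows:
  deltas:
    - {"tx": 0,"ty": -0.1,"tz": 2.5,"rx": 0,"ry": 0,"rz": 0}
    - {"tx": 0,"ty": -0.1,"tz": 5.3,"rx": 0,"ry": 0,"rz": 0}
    - {"tx": 0,"ty": -0.1,"tz": 7.8,"rx": 0,"ry": 0,"rz": 0}
    - {"tx": 0,"ty": -0.1,"tz": 9.2,"rx": 0,"ry": 0,"rz": 0}
    - {"tx": 0,"ty": -0.1,"tz": 9.6,"rx": 0,"ry": 0,"rz": 0}

```text
time: 22.27
position: [0.4462, -0.2739, 0.0293]
tool_rot: [0.198, 0.98, 0.001, -0.002]
ft_force: [0.9, 0.0, 0.4]
grip_width: 0.044
```

Call:
send_rows:
  deltas:
    - {"tx": 0,"ty": 0,"tz": 0,"rx": 0,"ry": 0,"rz": 0}
    - {"tx": 0,"ty": 0,"tz": 0,"rx": 0,"ry": 0,"rz": 0}
    - {"tx": 0,"ty": 0,"tz": 0,"rx": 0,"ry": 0,"rz": 0}

```text
time: 22.52
position: [0.448, -0.2758, 0.0326]
tool_rot: [0.198, 0.98, -0.001, 0.001]
ft_force: [-0.2, 0.4, -0.5]
grip_width: 0.0437
```

Call:
send_rows:
  deltas:
    - {"tx": 0,"ty": 0,"tz": 0,"rx": 0,"ry": 0,"rz": 0}
    - {"tx": 0,"ty": 0,"tz": 0,"rx": 0,"ry": 0,"rz": 0}
    - {"tx": 0,"ty": 0,"tz": 0,"rx": 0,"ry": 0,"rz": 0}
    - {"tx": 0,"ty": 0,"tz": 0,"rx": 0,"ry": 0,"rz": 0}
    - {"tx": 0,"ty": 0,"tz": 0,"rx": 0,"ry": 0,"rz": 0}
  claw: 1.8

```text
time: 22.93
position: [0.4476, -0.2756, 0.0322]
tool_rot: [0.199, 0.98, -0.0, 0.0]
ft_force: [0.3, -0.1, 4.4]
grip_width: 0.0272
```

```bash
python3 d.py c,xs,.031 n,xs,.02
```

```text
22.9333 [ 0.4476 -0.2756  0.0322] w 0.0272 F [ 0.3 -0.1  4.4] q [-0.76  0.7   1.82 -0.    0.62 -1.94]
c,xs,.031 delta cm [0.07 0.08 0.12] rotvec [-0.0005  0.0011 -0.    ]
n,xs,.02 delta cm [15.5  48.99  1.18] rotvec [-0.0005  0.0011 -0.    ]
```

Call:
send_rows:
  deltas:
    - {"tx": 0,"ty": 0,"tz": -0.8,"rx": 0,"ry": 0,"rz": 0}
    - {"tx": 0,"ty": 0,"tz": -2.5,"rx": 0,"ry": 0,"rz": 0}
    - {"tx": 0,"ty": 0,"tz": -5,"rx": 0,"ry": 0,"rz": 0}
    - {"tx": 0,"ty": 0,"tz": -8,"rx": 0,"ry": 0,"rz": 0}
    - {"tx": 0,"ty": 0,"tz": -10,"rx": 0,"ry": 0,"rz": 0}

```text
time: 23.35
position: [0.4476, -0.2754, 0.1338]
tool_rot: [0.199, 0.98, -0.0, 0.001]
ft_force: [0.4, -0.3, 0.2]
grip_width: 0.0271
```

Call:
send_rows:
  deltas:
    - {"tx": 0.5,"ty": 1.6,"tz": 0,"rx": 0,"ry": 0,"rz": 0}
    - {"tx": 1.35,"ty": 4.3,"tz": 0,"rx": 0,"ry": 0,"rz": 0}
    - {"tx": 2.3,"ty": 7.3,"tz": 0,"rx": 0,"ry": 0,"rz": 0}
    - {"tx": 3.25,"ty": 10.3,"tz": 0,"rx": 0,"ry": 0,"rz": 0}
    - {"tx": 4.2,"ty": 13.3,"tz": 0,"rx": 0,"ry": 0,"rz": 0}

```text
time: 23.77
position: [0.4601, -0.1351, 0.132]
tool_rot: [0.199, 0.98, 0.0, 0.0]
ft_force: [-0.6, 0.9, -0.3]
grip_width: 0.027
```

Call:
send_rows:
  deltas:
    - {"tx": 0.95,"ty": 3,"tz": 0,"rx": 0,"ry": 0,"rz": 0}
    - {"tx": 1.89,"ty": 6,"tz": 0,"rx": 0,"ry": 0,"rz": 0}
    - {"tx": 2.84,"ty": 9,"tz": 0,"rx": 0,"ry": 0,"rz": 0}
    - {"tx": 3.78,"ty": 12,"tz": 0,"rx": 0,"ry": 0,"rz": 0}
    - {"tx": 4.73,"ty": 15,"tz": 0,"rx": 0,"ry": 0,"rz": 0}

```text
time: 24.18
position: [0.4749, 0.0218, 0.1319]
tool_rot: [0.199, 0.98, 0.0, -0.0]
ft_force: [0.4, 0.2, -0.9]
grip_width: 0.0274
```

Call:
send_rows:
  deltas:
    - {"tx": 0.95,"ty": 3,"tz": 0,"rx": 0,"ry": 0,"rz": 0}
    - {"tx": 1.89,"ty": 6,"tz": 0,"rx": 0,"ry": 0,"rz": 0}
    - {"tx": 2.84,"ty": 9,"tz": 0,"rx": 0,"ry": 0,"rz": 0}
    - {"tx": 3.78,"ty": 12,"tz": 0,"rx": 0,"ry": 0,"rz": 0}
    - {"tx": 4.73,"ty": 15,"tz": 0,"rx": 0,"ry": 0,"rz": 0}

```text
time: 24.6
position: [0.4896, 0.1784, 0.1319]
tool_rot: [0.198, 0.98, -0.0, -0.0]
ft_force: [1.0, -0.2, -1.1]
grip_width: 0.0271
```

Call:
send_rows:
  deltas:
    - {"tx": 0.8,"ty": 2.5,"tz": 0,"rx": 0,"ry": 0,"rz": 0}
    - {"tx": 1.4,"ty": 4.3,"tz": 0,"rx": 0,"ry": 0,"rz": 0}
    - {"tx": 1.7,"ty": 5.3,"tz": 0,"rx": 0,"ry": 0,"rz": 0}
    - {"tx": 1.79,"ty": 5.65,"tz": 0,"rx": 0,"ry": 0,"rz": 0}
    - {"tx": 1.79,"ty": 5.65,"tz": 0,"rx": 0,"ry": 0,"rz": 0}

```text
time: 25.02
position: [0.4954, 0.236, 0.1316]
tool_rot: [0.198, 0.98, -0.0, -0.0]
ft_force: [1.2, -0.4, 0.0]
grip_width: 0.0271
```

Call:
send_rows:
  deltas:
    - {"tx": 0,"ty": 0,"tz": 0,"rx": 0,"ry": 0,"rz": 0}
    - {"tx": 0,"ty": 0,"tz": 0,"rx": 0,"ry": 0,"rz": 0}
    - {"tx": 0,"ty": 0,"tz": 0,"rx": 0,"ry": 0,"rz": 0}
    - {"tx": 0,"ty": 0,"tz": 0,"rx": 0,"ry": 0,"rz": 0}
    - {"tx": 0,"ty": 0,"tz": 0,"rx": 0,"ry": 0,"rz": 0}

```text
time: 25.43
position: [0.4956, 0.2351, 0.1316]
tool_rot: [0.199, 0.98, -0.0, -0.0]
ft_force: [0.4, 1.0, -0.1]
grip_width: 0.0276
```

```bash
python3 d.py n,xs,.021;python3 -c "
from h import *
c=robot.camera('side');save(c,'side6.png')"
```

```text
25.4333 [0.4956 0.2351 0.1316] w 0.0276 F [ 0.4  1.  -0.1] q [ 0.24  0.55  1.71 -0.    0.88 -0.93]
n,xs,.021 delta cm [ 0.05  0.08 11.06] rotvec [-0.0001 -0.0001 -0.0012]
```

View pics/side6.png

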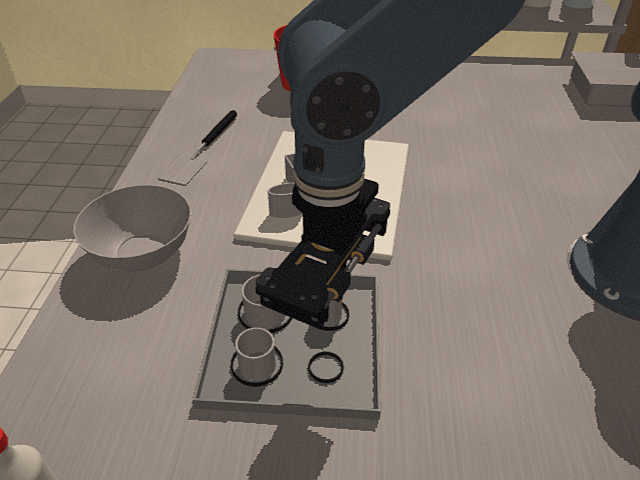

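Call:
send_rows:
  deltas:
    - {"tx": 0.02,"ty": 0.05,"tz": 2.5,"rx": 0,"ry": 0,"rz": 0}
    - {"tx": 0.02,"ty": 0.05,"tz": 5.5,"rx": 0,"ry": 0,"rz": 0}
    - {"tx": 0.02,"ty": 0.05,"tz": 8.4,"rx": 0,"ry": 0,"rz": 0}
    - {"tx": 0.02,"ty": 0.05,"tz": 10,"rx": 0,"ry": 0,"rz": 0}
    - {"tx": 0.02,"ty": 0.05,"tz": 10.5,"rx": 0,"ry": 0,"rz": 0}

```text
time: 25.9
position: [0.4937, 0.2356, 0.0238]
tool_rot: [0.199, 0.98, -0.001, -0.002]
ft_force: [0.8, 0.3, -0.5]
grip_width: 0.0274
```

Call:
send_rows:
  deltas:
    - {"tx": 0,"ty": 0,"tz": 0.2,"rx": 0,"ry": 0,"rz": 0}
    - {"tx": 0,"ty": 0,"tz": 0.4,"rx": 0,"ry": 0,"rz": 0}
    - {"tx": 0,"ty": 0,"tz": 0.5,"rx": 0,"ry": 0,"rz": 0}
    - {"tx": 0,"ty": 0,"tz": 0.5,"rx": 0,"ry": 0,"rz": 0}
    - {"tx": 0,"ty": 0,"tz": 0.5,"rx": 0,"ry": 0,"rz": 0}

```text
time: 26.32
position: [0.4963, 0.2366, 0.0226]
tool_rot: [0.199, 0.98, 0.0, 0.001]
ft_force: [-0.0, 0.2, -0.0]
grip_width: 0.0275
```

```bash
python3 d.py n,xs,.021
```

```text
26.3167 [0.4963 0.2366 0.0226] w 0.0275 F [-0.   0.2 -0. ] q [ 0.24  0.74  1.76  0.    0.64 -0.93]
n,xs,.021 delta cm [ 0.05 -0.08  0.16] rotvec [0.0012 0.0017 0.    ]
```

Call:
send_rows:
  deltas:
    - {"tx": 0,"ty": 0,"tz": 0.1,"rx": 0,"ry": 0,"rz": 0}
    - {"tx": 0,"ty": 0,"tz": 0.15,"rx": 0,"ry": 0,"rz": 0}
    - {"tx": 0,"ty": 0,"tz": 0.15,"rx": 0,"ry": 0,"rz": 0}

```text
time: 26.57
position: [0.4962, 0.2365, 0.0212]
tool_rot: [0.199, 0.98, 0.0, 0.001]
ft_force: [-0.8, -0.1, 4.8]
grip_width: 0.0275
```

Call:
send_rows:
  deltas:
    - {"tx": 0,"ty": 0,"tz": 0,"rx": 0,"ry": 0,"rz": 0}
    - {"tx": 0,"ty": 0,"tz": 0,"rx": 0,"ry": 0,"rz": 0}
    - {"tx": 0,"ty": 0,"tz": 0,"rx": 0,"ry": 0,"rz": 0}
    - {"tx": 0,"ty": 0,"tz": 0,"rx": 0,"ry": 0,"rz": 0}
    - {"tx": 0,"ty": 0,"tz": 0,"rx": 0,"ry": 0,"rz": 0}
  claw: 4.4

```text
time: 26.98
position: [0.4954, 0.2363, 0.0199]
tool_rot: [0.199, 0.98, -0.0, -0.0]
ft_force: [-0.2, -0.8, 0.0]
grip_width: 0.0432
```

Call:
send_rows:
  deltas:
    - {"tx": 0,"ty": 0,"tz": -0.8,"rx": 0,"ry": 0,"rz": 0}
    - {"tx": 0,"ty": 0,"tz": -2.5,"rx": 0,"ry": 0,"rz": 0}
    - {"tx": 0,"ty": 0,"tz": -5,"rx": 0,"ry": 0,"rz": 0}
    - {"tx": 0,"ty": 0,"tz": -8,"rx": 0,"ry": 0,"rz": 0}
    - {"tx": 0,"ty": 0,"tz": -11,"rx": 0,"ry": 0,"rz": 0}

```text
time: 27.4
position: [0.4949, 0.2362, 0.1312]
tool_rot: [0.199, 0.98, -0.0, -0.001]
ft_force: [0.8, -0.1, 0.2]
grip_width: 0.0441
```

Call:
send_rows:
  deltas:
    - {"tx": 2,"ty": 2,"tz": -1,"rx": 0,"ry": 0,"rz": 0}
    - {"tx": 4,"ty": 4.5,"tz": -2,"rx": 0,"ry": 0,"rz": 0}
    - {"tx": 6,"ty": 7,"tz": -3,"rx": 0,"ry": 0,"rz": 0}
    - {"tx": 7.5,"ty": 9.5,"tz": -4,"rx": 0,"ry": 0,"rz": 0}
    - {"tx": 8,"ty": 12,"tz": -5,"rx": 0,"ry": 0,"rz": 0}

```text
time: 27.82
position: [0.4658, 0.3795, 0.1811]
tool_rot: [0.198, 0.98, -0.0, -0.001]
ft_force: [0.3, 0.4, 0.0]
grip_width: 0.0443
```

Call:
send_rows:
  deltas:
    - {"tx": 2,"ty": 3,"tz": 0,"rx": 0,"ry": 0,"rz": 0}
    - {"tx": 4,"ty": 6,"tz": -1,"rx": 0,"ry": 0,"rz": 0}
    - {"tx": 6,"ty": 9,"tz": -1,"rx": 0,"ry": 0,"rz": 0}
    - {"tx": 7,"ty": 11,"tz": -1,"rx": 0,"ry": 0,"rz": 0}
    - {"tx": 7,"ty": 12,"tz": -1,"rx": 0,"ry": 0,"rz": 0}

```text
time: 28.23
position: [0.4487, 0.5195, 0.1908]
tool_rot: [0.197, 0.98, 0.001, -0.0]
ft_force: [0.5, 0.6, -1.0]
grip_width: 0.0444
```

```bash
cat > v.py <<'E'
from h import *
from scipy.optimize import least_squares
c=robot.camera('top');s=robot.camera('side');save(c,'topF.png');save(s,'sideF.png')
np.savez('cF.npz',**c)
Nn=dict(xs=(.4955,.236,14),s=(.498,.139,20),m=(.592,.2385,26),l=(.5945,.1415,32),sq=(.5775,-.189,30),ov=(.5898,-.0938,34))
for n,(x,y,r) in Nn.items():
  for nm,cc in(('top',c),('side',s)):
    X=world(cc);b=.066 if n in('sq','ov') else .055
    m=(np.hypot(X[...,0]-x,X[...,1]-y)<r*1e-3+.012)&(X[...,2]>b-.011)&(X[...,2]<b+.014)
    P=X[m]
    if len(P)<5: print(n,nm,len(P));continue
    q=least_squares(lambda q:np.hypot(P[:,0]-q[0],P[:,1]-q[1])-q[2],[x,y,.02],loss='soft_l1',f_scale=.002).x
    h=cv2.minEnclosingCircle((P[:,:2]*1000).astype(np.float32))
    print(n,nm,len(P),'fit',q.round(4),'off mm',((q[:2]-[x,y])*1000).round(1),'enc',np.round(h[0],1),'zmax',P[:,2].max().round(3),np.median(P[:,2]).round(3))
E
python3 v.py; python3 d.py
```

```text
xs top 83 fit [0.4961 0.2383 0.0128] off mm [0.6 2.3] enc [496.2 238.6] zmax 0.061 0.054
xs side 14 fit [0.4816 0.236  0.0284] off mm [-13.9   0. ] enc [509.3 237. ] zmax 0.058 0.056
s top 107 fit [0.4983 0.1418 0.0188] off mm [0.3 2.8] enc [498.7 142.5] zmax 0.059 0.054
s side 0
m top 154 fit [0.5911 0.241  0.0247] off mm [-0.9  2.5] enc [591.1 241.7] zmax 0.059 0.054
m side 576 fit [0.5915 0.2402 0.0246] off mm [-0.5  1.7] enc [591.4 239.2] zmax 0.059 0.053
l top 185 fit [0.5948 0.1433 0.0307] off mm [0.3 1.8] enc [595.5 143.1] zmax 0.063 0.054
l side 625 fit [0.5952 0.1424 0.0306] off mm [0.7 0.9] enc [596.1 142.1] zmax 0.059 0.052
sq top 172 fit [ 0.5772 -0.1882  0.0246] off mm [-0.3  0.8] enc [ 577.6 -188.6] zmax 0.072 0.064
sq side 0
ov top 156 fit [ 0.5892 -0.091   0.0236] off mm [-0.6  2.8] enc [589.1 -91.1] zmax 0.07 0.065
ov side 0
28.3333 [0.4504 0.5176 0.1903] w 0.0438 F [-0.3 -0.7 -0.2] q [ 0.69  0.64  1.3   0.    1.2  -0.48]
```

View pics/sideF.png

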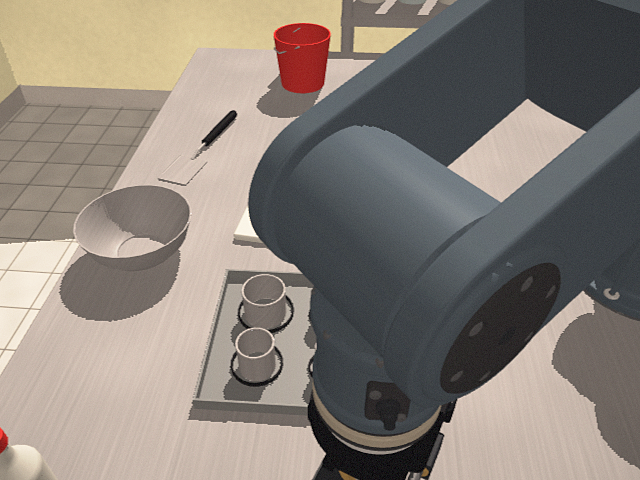

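View pics/topF.png

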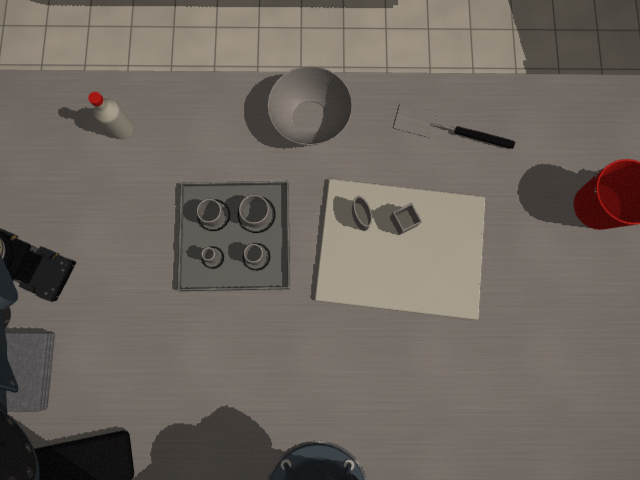

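Call:
send_rows:
  deltas:
    - {"tx": 0,"ty": 0,"tz": 0,"rx": 0,"ry": 0,"rz": 0}
    - {"tx": 0,"ty": 0,"tz": 0,"rx": 0,"ry": 0,"rz": 0}
    - {"tx": 0,"ty": 0,"tz": 0,"rx": 0,"ry": 0,"rz": 0}
    - {"tx": 0,"ty": 0,"tz": 0,"rx": 0,"ry": 0,"rz": 0}

```text
time: 28.67
position: [0.451, 0.5147, 0.1902]
tool_rot: [0.199, 0.98, -0.0, -0.0]
ft_force: [0.3, 0.3, -0.0]
grip_width: 0.0437
```

```bash
python3 -c "
from h import *
print(robot.hand_in())"
```

```text
the job is handed in; nothing more can be done
None
```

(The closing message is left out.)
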